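# Locate a mounting bar in a marking jig and punch its centre

## Task

Mark the middle hole on the aluminium bar: slide it over the jig plate, without lifting it, until its long side lies flat against the rail along its whole length and its end touches the stop (move the swing arm aside if it is in your way). Then swing the blue arm round over the bar as far as it goes and press the red punch cap straight down until the punch snaps, and let it spring back up. Leave the bar located against rail and stop, and do not disturb the small cylinder, the oil bottle, the grease pot or the end cap standing round it.

Things in the scene. Friction and masses are not known exactly. Their poses are not given: they have to be found in the camera images.
- jig: Marking jig screwed to the bench: dark steel plate 280 (x) x 320 (y) x 10 mm thick, carrying rail, stop and post. Origin at the centre of the plate's underside (bench height), z up, +x away from the robot, y along the rail; turned up to 0.3 rad either way. When the bar is located its centre is at jig x = +31, y = +25 mm and its long side is along y.
- rail_face (a point): Foot of the steel rail's front face (the face towards the robot), midway along it; axes as the jig. The face lies at jig x = +50 mm and runs from y = -130 to +110 mm. The rail is 14 mm thick in x and stands 14 mm above the plate.
- stop_face (a point): Foot of the steel stop block's face, which looks to the jig's -y, at jig x = +31, y = +125 mm; axes as the jig. The block covers jig x = +4 to +50 mm, is 16 mm thick in y and stands 14 mm above the plate, at the left end of the bar's place.
- bar: Loose bright aluminium mounting bar, 200 x 38 x 16 mm, about 0.33 kg (0.8 to 1.3 times that), lying flat and askew on the jig's plate in front of the rail, to the right of the stop. Origin at the centre of its underside, x along its length, y across its width, z up. Either end may go to the stop. Its top is 26 mm above the bench.
- bar_end_a (a point): Middle of the upper edge of the bar's end at its own +x (100 mm from its centre, 16 mm above its underside).
- bar_end_b (a point): Middle of the upper edge of the bar's other end, at its own -x.
- bar_middle (a point): Centre of the bar's top face, where the punch mark belongs.
- swing_arm (a joint): Angle of the blue swing arm about its upright post (rad). 0: against its stop, pointing to the jig's -x, punch over the located bar's middle (jig x = +31, y = +25 mm). Grows anticlockwise seen from above; at 1.57 it points to the jig's -y, clear behind the rail. Starts at 0.4 to 1.65. Limit 1.8. It stays where left and takes about 1 N at the punch to swing; it may be pushed by the punch cap.
- post_foot (a point): Foot of the post's axis on the plate, at jig x = +105, y = +25 mm, 10 mm above the bench. Post with hub: 38 mm across, 91 mm high above the bench (flange 48 mm). The arm is 22 mm wide, 61 to 75 mm above the bench; its end round the punch is 32 mm across, 53 to 83 mm above the bench. Punch axis 74 mm from the post axis.
- punch (a joint): How far the punch body has slid down in the arm's guide (m), 0 up to 0.0175. A light spring (1 to 4 N) lifts it back to 0 when let go. Up, its point clears bar and rail.
- punch_tip (a joint): How far the tip is pressed against the punch's main spring (m), 0 to 0.010. The tip meets the bar's top once the body is down 5 mm; from there about 6 mm more travel loads the spring until it trips. It falls back to 0 at the snap.
- striker (a joint): The striker hidden in the punch (m): 0 cocked, above 0.004 tripped (limit 0.006). When the force on the cap reaches about 15 N, with the cap 11 to 13 mm down, it jumps up at once and the force falls by about half. When the cap is let go it cocks itself again. With no bar below the punch it does not trip.
- punch_cap (a point): Centre of the top of the red punch cap, 125 mm above the bench when up. The cap is 24 mm across and 28 mm high (97 to 125 mm above the bench), slightly domed; below it the punch is 17 mm across.
- punch_point (a point): The point of the punch's tip, 31 mm above the bench when up.
- small_cylinder: Bystander: small upright aluminium pneumatic cylinder, 53 x 52 x 106 mm, origin at the centre of its underside. Beside the jig; leave it.
- oiler: Bystander: white oil bottle with yellow spout, 51 mm across, 152 mm high, origin at the centre of its underside. Leave it.
- grease_tub: Bystander: white grease pot with red lid, 69 mm across, 54 mm high, origin at the centre of its underside. Leave it.
- loose_cap: Bystander: square aluminium end cap, 56 x 56 x 18 mm, lying on the jig's plate behind the right end of the rail, origin at the centre of its underside. Leave it.
Not all that is in view belongs to the job. Of the things shaped like the bar, the aluminium one is meant.

How it is judged:
On the way, in this order (a step that is already met when the one before it is completed fails the run):
1. the bar lies flat on the plate, both ends against the rail within 2 mm and its end against the stop within 3 mm (x of each of bar_end_a, bar_end_b in the frame of jig above 0.029 m and y of bar in the frame of jig above 0.022 m and height (world z) of each of bar_end_a, bar_end_b below 0.029 m), for 0.2 s.
2. the punch has tripped on the bar (striker up more than 4 mm) within 5 mm of the bar's middle, with the bar located (all of step 1 and value of joint striker above 0.004 m and horizontal distance between punch_point and bar_middle below 0.005 m), for 0.04 s.
At the end, for the whole second after the job is handed in: The bar rests flat on the plate with both ends within 2 mm of the rail and its end within 3 mm of the stop; the punch has been tripped on its middle and has sprung back up (within 3 mm, striker cocked again within 2 mm). The arm may stand anywhere (all of step 1 and value of joint punch below 0.003 m and value of joint striker below 0.002 m and linear speed of bar below 0.01 m/s); the robot touches nothing.
It fails at once if the bar is lifted or tipped off the plate (its top rises more than 10 mm) (height (world z) of any of bar_end_a, bar_end_b above 0.036 m).
It fails at once if the small pneumatic cylinder is moved more than 20 mm or tipped (distance of small_cylinder from where it was at the start of the episode above 0.02 m or angle between small_cylinder's own z axis and vertical above 0.25 rad).
It fails at once if the oil bottle is moved more than 20 mm or tipped (distance of oiler from where it was at the start of the episode above 0.02 m or angle between oiler's own z axis and vertical above 0.25 rad).
It fails at once if the grease pot is moved more than 20 mm or tipped (distance of grease_tub from where it was at the start of the episode above 0.02 m or angle between grease_tub's own z axis and vertical above 0.25 rad).
It fails at once if the end cap is moved more than 20 mm or tipped (distance of loose_cap from where it was at the start of the episode above 0.02 m or angle between loose_cap's own z axis and vertical above 0.25 rad).
It also fails if it takes over 67 s, if anything falls off the work surface, if the arm or the gripper's body presses on something with over 40 N, if the wrist force passes 120 N, or if a joint passes its speed limit or range.

## Robot

A 6-joint arm with a two-finger parallel gripper is mounted at the origin on a cart in front of the work surface, level with it; the furniture and walls round the work are solid. World frame = base frame: x ahead of the robot, y to its left, z up, the work surface at z = 0. Lengths are in m, angles in rad, forces in N, time in s.
With the tool pointing down it reaches from about 0.275 to 0.75 m from the base axis. Payload 10.2 kg.
Tool frame: the origin (TCP) lies on the centre line of the jaws, within the pads' length; the fingertips stand 11 mm ahead of it and the grasp point (between the pads) lies 8 mm behind it; z points along the fingers, y is the direction in which the jaws open and shut (so a half turn about z gives the same grasp; the last joint's range is limited). The gripper opens to 88 mm and grips with 3 to 60 N. Pads are 18 mm wide; open, the fingers measure 123 mm over their backs; the gripper's body (75 mm by 187 mm) begins 45 mm behind the grasp point.
Start: joints at [-1.512, 0.313, 1.498, -0, 1.331, -0.223], TCP at [0.146, -0.504, 0.25] pointing down, gripper open.
Joint ranges: [-2.94, 2.94], [-0.97, 2.17], [0.19, 2.56], [-1.23, 4.37], [0.02, 3.11], [-2.88, 2.88]. Speed limits (rad/s): [2.39, 2.39, 3.01, 3.14, 3.14, 3.14].

## Interface

Orientations are given as [roll, pitch, yaw] about the fixed x, y, z axes, in that order (R = Rz(yaw) Ry(pitch) Rx(roll)).
In Python, from station import get_state, camera, calibration, job_done, spot_in, masks_of gives the robot as it stands. The module is installed in compiled form; this text tells all that it offers.
- The arm moves only by the tool move_arm, never from a script. Its argument "moves" is one flat list of numbers, 7 for each row, row after row: the shift along the tool's x, y, z in units of 25 mm (1.0 is 25 mm), then the turn, a rotation vector about the tool's x, y, z in units of 5 degrees (1.0 is 5 degrees), then the closure, from 0 (fully open) to 1 (shut). A call has 1 to 8 rows; each row is the pose to reach, as a shift and turn from the pose commanded when the call began, along the tool's axes at that moment; what a row does not reach only later rows make up. A row lasts 1/12 s, in which the tool goes at most 41.7 mm and 7.16 degrees, less where a joint would pass 70% of its speed; a pose out of reach is approached as far as the arm can. A call with a gripper value outside its range is refused whole. The fingers move at their own pace and stop on an object; the grip force is fixed at half the most. Time passes only in rows, so rows that repeat a pose let the fingers close. It gives the time, the measured TCP pose, the force and the opening at its end, in the units of the state.
- get_state(): the state, without advancing time (a new reading comes with each control period).
- camera(name): name is "side" or "top" or "wrist"; returns the picture (384x512x3 uint8, red, green, blue); there is no depth.
- calibration(name): a dict with "fx", "fy", "cx", "cy" (pixels), "position" and "attitude" of the camera in the world. Camera axes: x right, y down, z forward; pixel columns grow to the right and rows downward; lengths in m; the calibration is good to about 2 mm. A picture is of the moment at which its call begins: read the wrist's pose just before it. calibration takes no time and is no camera call; for the wrist camera it gives the pose at the moment of the call.
- job_done(): hands the job in, once; it reports no verdict.
Trained networks look in the newest picture that a camera, given by its name, has taken for a name from the list of things; names that differ only in an ending like _2 or _b are one class to them, and where a whole thing is asked for, a point or a joint stands for the part that bears it (a point fixed in the world has none). Each returns a list of dicts, best first, with "conf" (0 to 1); they miss things now and then, are a little off and sometimes report something else, mostly with a low value. They report only what shows in the picture. A call takes as long as a camera call. They do not tell look-alikes from the thing itself.
- spot_in(camera, target): "location" ([x, y, z] in m, in world coordinates, good to about 4 mm: the middle of the surface that is visible of it).
- masks_of(camera, target): "mask" (384x512 bool, what is visible of it).
The state is a dict: "clock": time; "q": joint angles; "dq": joint speeds; "joint_torque": joint torques, N m; "position": TCP position; "ee_rot": TCP orientation; "force": force on the tool from outside, world axes, zero at the start; "moment": the same for the moment, N m; "width": opening from 0.0 (shut) to 1.0 (fully open).
Only numpy, scipy, OpenCV 4.12 (cv2) and the standard library are available. Lean on these libraries where they do the work, as an engineer would, in place of code of your own. Each camera call takes 0.05 s, during which the arm holds its last target.

## Working session

There is one attempt and no reset: what is moved stays moved. The work goes in short steps, Python scripts to look and compute and a tool call to move; the robot and the scene stay as the last step left them, time stands still between calls to the robot, and variables do not carry over. Pictures are saved under pics/ and viewed, and the job is handed in when it is done.

Besides the shell and the picture viewer there is one more tool, called after ">>>" by a JSON object that holds its "fn" and its "kwargs". move_arm: Moves the arm, as the interface text tells. Its arguments: {"type":"object","properties":{"moves":{"type":"array"}},"required":["moves"]}

```bash
mkdir -p pics; python3 - <<'E'
from station import *
import cv2
s=get_state();print(s)
for n in ("top","side"):
    im=camera(n);cv2.imwrite(f"pics/{n}0.png",cv2.resize(im[:,:,::-1],(800,600)))
    print(n,calibration(n))
    for t in ("jig","bar","punch_cap","post_foot","rail_face","stop_face","bar_end_a","bar_end_b","bar_middle","small_cylinder","oiler","grease_tub","loose_cap","swing_arm"):
        try: print(t,[(round(d["conf"],2),[round(float(v),3) for v in d["location"]]) for d in spot_in(n,t)][:4])
        except Exception as e: print(t,e)
print(get_state()["clock"])
E
```

```text
{'clock': 0.0, 'q': array([-1.51236438e+00,  3.13443310e-01,  1.49842787e+00, -2.49889770e-05,
        1.33098969e+00, -2.23432044e-01]), 'dq': array([ 7.99862948e-05,  5.09088142e-04,  4.44886665e-04, -1.41525748e-03,
       -1.00317345e-03,  1.41018220e-03]), 'joint_torque': array([ 1.40412332e-03, -4.02211690e+01, -2.52259219e+01,  6.95655285e-02,
        3.53516999e-02, -9.12389805e-05]), 'position': array([ 0.14597969, -0.50405744,  0.24916795]), 'ee_rot': array([-3.14035059e+00, -2.57343802e-04,  2.81869780e-01]), 'force': array([ 0.25923369, -0.67146057,  0.62059488]), 'moment': array([-0.02464247, -0.03276573,  0.01683403]), 'width': 0.9981399291549294}
top {'fx': 385.93467430656756, 'fy': 385.93467430656756, 'cx': 258.3043841059062, 'cy': 198.10630683982677, 'position': array([ 0.4644598 , -0.02334487,  1.07490821]), 'attitude': array([-3.05073067, -0.01715436, -1.54589396])}
jig [(0.91, [0.561, 0.088, 0.011])]
bar [(0.71, [0.424, -0.378, 0.015]), (0.69, [0.508, 0.085, 0.026])]
punch_cap [(0.39, [0.636, 0.02, 0.126])]
post_foot [(0.79, [0.566, 0.086, 0.012])]
rail_face [(0.7
[... 997 characters left out ...]
.042, 0.076])]
post_foot [(0.81, [0.561, 0.108, 0.012]), (0.45, [0.518, 0.338, 0.069])]
rail_face [(0.55, [0.559, 0.108, 0.008])]
stop_face [(0.75, [0.559, 0.106, 0.01]), (0.57, [0.637, 0.022, 0.111])]
bar_end_a [(0.69, [0.493, -0.373, 0.018]), (0.66, [0.497, 0.107, 0.032])]
bar_end_b [(0.69, [0.493, -0.373, 0.018]), (0.66, [0.497, 0.107, 0.032])]
bar_middle [(0.61, [0.5, 0.105, 0.026]), (0.61, [0.494, -0.368, 0.02])]
small_cylinder [(0.95, [0.406, -0.112, 0.045])]
oiler [(0.88, [0.519, 0.336, 0.071])]
grease_tub [(0.58, [0.544, -0.166, 0.048])]
loose_cap [(0.82, [0.633, -0.048, 0.02]), (0.61, [0.56, 0.106, 0.012]), (0.42, [0.636, 0.023, 0.105])]
swing_arm [(0.72, [0.641, 0.041, 0.077])]
1.5
```

View pics/top0.png

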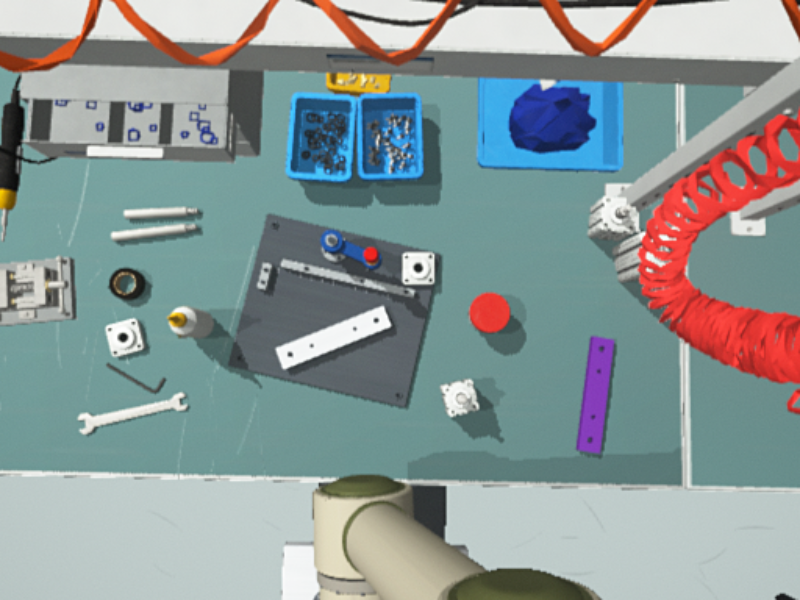

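View pics/side0.png

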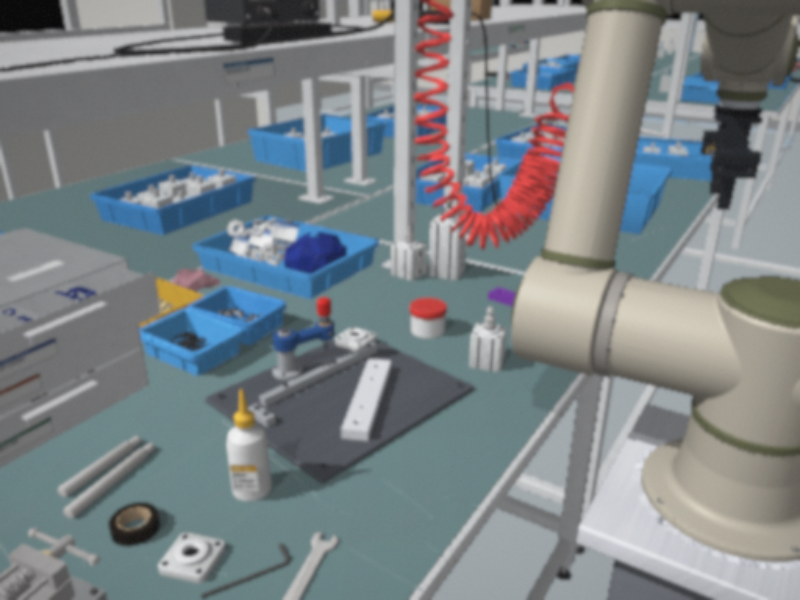

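```bash
cat > h.py <<'E'
from station import *
import cv2, numpy as np
from scipy.spatial.transform import Rotation as R
def cam(n):
    c=calibration(n);return c,R.from_euler('xyz',c["attitude"]).as_matrix()
def ray(n,px,z,cal=None):
    c,M=cal or cam(n); px=np.atleast_2d(px).astype(float)
    d=np.c_[(px[:,0]-c["cx"])/c["fx"],(px[:,1]-c["cy"])/c["fy"],np.ones(len(px))]@M.T
    p=np.array(c["position"]);return p+d*((z-p[2])/d[:,2])[:,None]
def proj(n,P,cal=None):
    c,M=cal or cam(n); q=(np.atleast_2d(P)-c["position"])@M
    return np.c_[c["fx"]*q[:,0]/q[:,2]+c["cx"],c["fy"]*q[:,1]/q[:,2]+c["cy"]]
E
python3 - <<'E'
from h import *
im=camera("top")
x0,y0=140,125
cr=im[y0:y0+145,x0:x0+190]
cv2.imwrite("pics/crop1.png",cv2.resize(cr[:,:,::-1],(760,580),interpolation=cv2.INTER_CUBIC))
for t in ("bar","jig","loose_cap","punch_cap","swing_arm"):
    for d in masks_of("top",t)[:2]:
        m=d["mask"].astype(np.uint8); cs,_=cv2.findContours(m,0,2); k=max(cs,key=cv2.contourArea)
        r=cv2.minAreaRect(k); b=cv2.boxPoints(r)
        z={"bar":.026,"jig":.01,"loose_cap":.028,"punch_cap":.125,"swing_arm":.075}[t]
        print(t,round(d["conf"],2),r[0],r[1],"world",ray("top",b,z).round(4).tolist())
E
```

```text
bar 0.92 (212.76266479492188, 215.88792419433594) (14.841672897338867, 73.46627044677734) world [[0.489, 0.1824, 0.026], [0.5661, -0.0007, 0.026], [0.5286, -0.0163, 0.026], [0.4522, 0.1663, 0.026]]
bar 0.65 (380.5076904296875, 252.4384765625) (15.504341125488281, 73.18049621582031) world [[0.3265, -0.3403, 0.026], [0.5223, -0.3654, 0.026], [0.5181, -0.4077, 0.026], [0.3224, -0.3818, 0.026]]
jig 0.9 (213.79383850097656, 198.48764038085938) (116.32211303710938, 101.08734893798828) world [[0.4544, 0.2665, 0.01], [0.7301, 0.2158, 0.01], [0.6632, -0.103, 0.01], [0.3894, -0.0448, 0.01]]
loose_cap 0.55 (267.5, 172.0) (20.0, 19.0) world [[0.6598, -0.0356, 0.028], [0.6613, -0.0878, 0.028], [0.6059, -0.089, 0.028], [0.6045, -0.037, 0.028]]
punch_cap 0.57 (213.94754028320312, 198.2229461669922) (116.12294006347656, 101.12086486816406) world [[0.4559, 0.2345, 0.125], [0.702, 0.1895, 0.125], [0.6427, -0.0945, 0.125], [0.3983, -0.0427, 0.125]]
punch_cap 0.43 (237.0, 163.5) (9.0, 8.0) world [[0.6476, 0.028, 0.125], [0.6481, 0.0081, 0.125], [0.6254, 0.0074, 0.125], [0.6249, 0.0273, 0.125]]
swing_arm 0.55 (224.8103485107422, 160.22415161132812) (40.295894622802734, 14.298542976379395) world [[0.654, 0.108, 0.075], [0.6897, 0.0954, 0.075], [0.6527, -0.004, 0.075], [0.6171, 0.0089, 0.075]]
```

View pics/crop1.png

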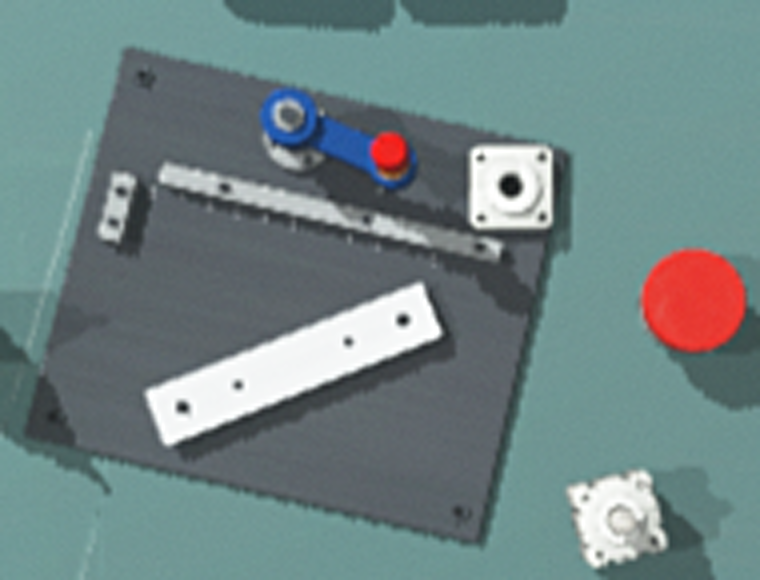

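```bash
python3 - <<'E'
from h import *
px=np.array([[126,48],[569,150],[484,546],[27,437]])/4+[140,125]-0.4
W=ray("top",px,.01)[:,:2];print(W.round(4))
J=np.array([[.14,.16],[.14,-.16],[-.14,-.16],[-.14,.16]])
c=W.mean(0);A=W-c
th=np.arctan2((J[:,0]*A[:,1]-J[:,1]*A[:,0]).sum(),(J*A).sum());print(c,th)
Rm=np.array([[np.cos(th),-np.sin(th)],[np.sin(th),np.cos(th)]])
print("resid",(A-J@Rm.T).round(4).tolist())
def tj(p):return (np.array(p)-c)@Rm
b=np.array([[0.489,0.1824],[0.5661,-0.0007],[0.5286,-0.0163],[0.4522,0.1663]])
print("bar c jig",tj(b.mean(0)),"corners",tj(b).round(4).tolist())
cap=ray("top",[[237,163.5]],.125)[0,:2]; cj=tj(cap);d=cj-[.105,.025];print("cap",cap,cj,np.hypot(*d),"theta",np.arctan2(-d[1],-d[0]))
# rail & features check
for nm,p,z in [("railL",(160,180),.024),("railR",(498,262),.024),("stop",(120,207),.024),("post",(289,115),.091)]:
    w=ray("top",[np.array(p)/4+[140,125]-.4],z)[0,:2];print(nm,w.round(4),tj(w).round(4))
E
```

```text
[[ 0.7284  0.2093]
 [ 0.6648 -0.1025]
 [ 0.3894 -0.0498]
 [ 0.4557  0.2644]]
[0.55957786 0.08036176] -0.2001628151479628
resid [[-0.0002, -0.0], [-0.0002, 0.0017], [-0.0012, -0.0012], [0.0015, -0.0006]]
bar c jig [-0.05010218 -0.00754925] corners [[-0.0895, 0.086], [0.0225, -0.0781], [-0.0111, -0.1009], [-0.1223, 0.0629]]
cap [0.63649111 0.01770731] [ 0.08783513 -0.04611093] 0.07315324445305293 theta 1.3339454394379293
railL [0.6334 0.1789] [0.0528 0.1112]
railR [ 0.5831 -0.0543] [ 0.0498 -0.1273]
stop [0.614  0.2053] [0.0285 0.1333]
post [0.6674 0.0848] [0.1047 0.0258]
```

```bash
cat >> h.py <<'E'
JC=np.array([.5596,.0804]);TH=-.2002
RJ=np.array([[np.cos(TH),-np.sin(TH)],[np.sin(TH),np.cos(TH)]])
def tj(p):return (np.asarray(p)-JC)@RJ
def tw(p):return np.asarray(p)@RJ.T+JC
def go(jx,jy,z,yawj,clk=True):
    s=get_state();p=s["position"];M=R.from_euler('xyz',s["ee_rot"])
    T=R.from_euler('xyz',[np.pi,0,yawj+TH]); w=np.r_[tw([jx,jy]),z]
    d=M.inv().apply(w-p)/.025; r=np.degrees((M.inv()*T).as_rotvec())/5
    print("t",round(s["clock"],2),"jig now",tj(p[:2]).round(4),p[2].round(4),"yawj",round(s["ee_rot"][2]-TH,3),"F",s["force"].round(1),"world tgt",w.round(3),"| shift",d.round(2),"rot",r.round(2))
E
python3 - <<'E'
from h import *
b=np.array([-.050,-.0075])-.042*np.array([.824,.566])
go(*b,.16,.602)
E
```

```text
t 1.8 jig now [-0.2891 -0.6553] 0.2497 yawj 0.482 F [-0.3 -0.1  0.3] world tgt [0.47  0.067 0.16 ] | shift [ 18.82 -18.33   3.59] rot [-0.   -0.   -1.38]
```

>>> {"fn": "move_arm", "kwargs": {"moves": [18.8, -18.3, 0, 0, 0, -1.4, 0, 18.8, -18.3, 0, 0, 0, -1.4, 0, 18.8, -18.3, 0, 0, 0, -1.4, 0, 18.8, -18.3, 0, 0, 0, -1.4, 0, 18.8, -18.3, 0, 0, 0, -1.4, 0, 18.8, -18.3, 0, 0, 0, -1.4, 0, 18.8, -18.3, 0, 0, 0, -1.4, 0, 18.8, -18.3, 0, 0, 0, -1.4, 0]}}

```text
clock: 2.47
position: [0.3112, -0.2127, 0.25]
ee_rot: [3.141, -0.0, 0.403]
force: [1.0, -0.4, 0.4]
width: 1.001
```

```bash
python3 - <<'E'
from h import *
b=np.array([-.050,-.0075])-.042*np.array([.824,.566])
go(*b,.16,.602)
E
```

```text
t 2.47 jig now [-0.1852 -0.3366] 0.25 yawj 0.603 F [ 1.  -0.4  0.4] world tgt [0.47  0.067 0.16 ] | shift [10.24 -7.78  3.6 ] rot [ 0.01 -0.    0.02]
```

>>> {"fn": "move_arm", "kwargs": {"moves": [10.2, -7.8, 2, 0, 0, 0, 0, 10.2, -7.8, 2, 0, 0, 0, 0, 10.2, -7.8, 2, 0, 0, 0, 0, 10.2, -7.8, 2, 0, 0, 0, 0, 10.2, -7.8, 2, 0, 0, 0, 0, 10.2, -7.8, 2, 0, 0, 0, 0, 10.2, -7.8, 2, 0, 0, 0, 0, 10.2, -7.8, 2, 0, 0, 0, 0]}}

```text
clock: 3.13
position: [0.4693, 0.0678, 0.1993]
ee_rot: [-3.141, -0.0, 0.405]
force: [-0.7, -0.9, -0.8]
width: 0.996
```

```bash
python3 - <<'E'
from h import *
b=np.array([-.050,-.0075])-.042*np.array([.824,.566])
go(*b,.027,.602)
cal=cam("wrist")
im=camera("wrist");
g=im[:,:,::-1].copy()
for P in [[.14,.16,.01],[.14,-.16,.01],[-.14,-.16,.01],[-.14,.16,.01],[.05,-.13,.024],[.05,.11,.024],[.031,.125,.024]]:
    u=proj("wrist",np.r_[tw(P[:2]),P[2]],cal)[0];print(P,u.round(1))
    if 0<u[0]<512 and 0<u[1]<384: cv2.circle(g,tuple(int(v) for v in u),3,(0,0,255),1)
cv2.imwrite("pics/w1.png",cv2.resize(g,(800,600)))
E
```

```text
t 3.13 jig now [-0.086  -0.0303] 0.1993 yawj 0.605 F [-0.7 -0.9 -0.8] world tgt [0.47  0.067 0.027] | shift [0.02 0.06 6.89] rot [-0.   -0.    0.04]
[0.14, 0.16, 0.01] [ 222.3 -131.7]
[0.14, -0.16, 0.01] [463.5  76.4]
[-0.14, -0.16, 0.01] [308.9 262.7]
[-0.14, 0.16, 0.01] [ 89.9 120.9]
[0.05, -0.13, 0.024] [394.8 129.3]
[0.05, 0.11, 0.024] [213.4 -12.6]
[0.031, 0.125, 0.024] [190.4  -4.4]
```

View pics/w1.png

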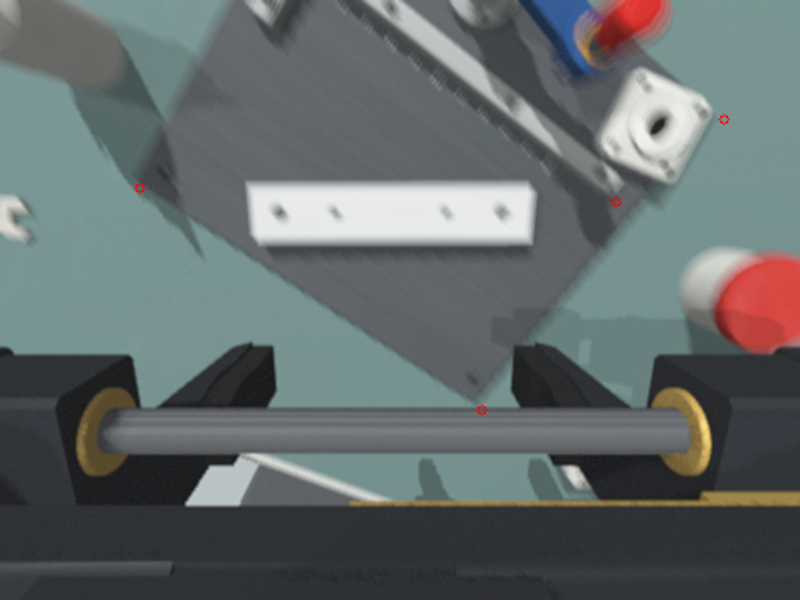

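>>> {"fn": "move_arm", "kwargs": {"moves": [0, 0, 1.6, 0, 0, 0, 0, 0, 0, 3.2, 0, 0, 0, 0, 0, 0, 4.8, 0, 0, 0, 0, 0, 0, 6, 0, 0, 0, 0, 0, 0, 6.6, 0, 0, 0, 0, 0, 0, 6.9, 0, 0, 0, 0, 0, 0, 6.9, 0, 0, 0, 0, 0, 0, 6.9, 0, 0, 0, 0]}}

```text
clock: 3.85
position: [0.4691, 0.0649, 0.028]
ee_rot: [3.141, -0.001, 0.404]
force: [-0.0, 0.6, 0.7]
width: 1.001
```

```bash
python3 - <<'E'
from h import *
go(-.045,-.002,.026,.602)
im=camera("wrist");cv2.imwrite("pics/w2.png",cv2.resize(im[:,:,::-1],(600,450)))
E
```

```text
t 3.85 jig now [-0.0856 -0.0332] 0.028 yawj 0.604 F [-0.   0.6  0.7] world tgt [0.515 0.087 0.026] | shift [ 2.04 -0.1   0.08] rot [ 0.01 -0.01  0.02]
```

View pics/w2.png

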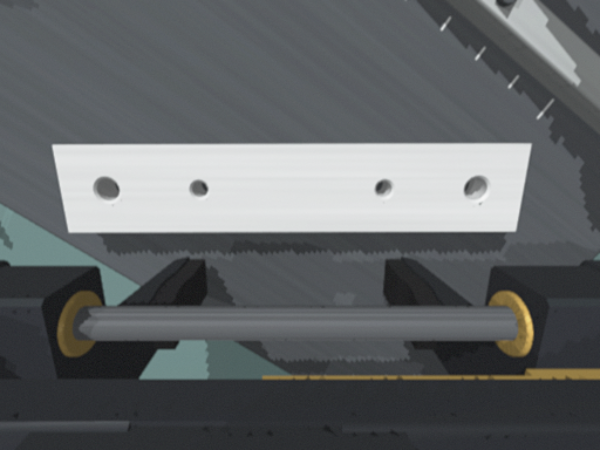

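>>> {"fn": "move_arm", "kwargs": {"moves": [0.2, 0, 0.1, 0, 0, 0, 0, 0.4, 0, 0.1, 0, 0, 0, 0, 0.55, 0, 0.1, 0, 0, 0, 0, 0.7, 0, 0.1, 0, 0, 0, 0, 0.8, 0, 0.1, 0, 0, 0, 0]}}

```text
clock: 4.32
position: [0.4873, 0.073, 0.0249]
ee_rot: [3.142, 0.0, 0.404]
force: [-2.7, -0.1, 2.6]
width: 1.0
```

```bash
python3 - <<'E'
from h import *
go(-.018,.010,.026,.0)
im=camera("wrist");cv2.imwrite("pics/w3.png",cv2.resize(im[:,:,::-1],(600,450)))
E
```

```text
t 4.32 jig now [-0.0694 -0.0216] 0.0249 yawj 0.605 F [-2.7 -0.1  2.6] world tgt [0.544 0.094 0.026] | shift [ 2.41  0.13 -0.04] rot [0.   0.   6.93]
```

View pics/w3.png

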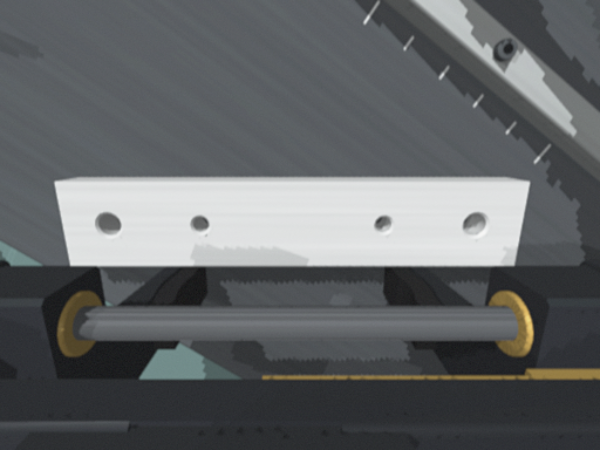

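>>> {"fn": "move_arm", "kwargs": {"moves": [0.2, 0.0, 0, 0, 0, 0.5, 0, 0.4, 0, 0, 0, 0, 1, 0, 0.6, 0, 0, 0, 0, 1.5, 0, 0.8, 0, 0, 0, 0, 2, 0, 1, 0, 0, 0, 0, 2.5, 0, 1.2, 0, 0, 0, 0, 3, 0, 1.4, 0, 0, 0, 0, 3.5, 0, 1.4, 0, 0, 0, 0, 3.5, 0]}}

```text
clock: 5.03
position: [0.5197, 0.0869, 0.0247]
ee_rot: [-3.142, -0.001, 0.097]
force: [0.3, 0.4, 0.7]
width: 0.998
```

```bash
python3 - <<'E'
from h import *
go(-.018,.010,.026,.0)
im=camera("wrist");cv2.imwrite("pics/w4.png",cv2.resize(im[:,:,::-1],(600,450)))
E
```

```text
t 5.03 jig now [-0.0404 -0.0016] 0.0247 yawj 0.297 F [0.3 0.4 0.7] world tgt [0.544 0.094 0.026] | shift [ 0.99 -0.18 -0.05] rot [-0.   -0.01  3.41]
```

View pics/w4.png

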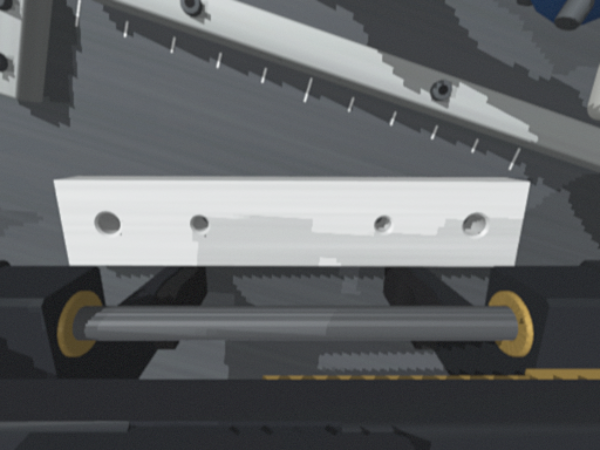

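>>> {"fn": "move_arm", "kwargs": {"moves": [0.15, 0, 0, 0, 0, 0.5, 0, 0.3, 0, 0, 0, 0, 1, 0, 0.45, -0.05, 0, 0, 0, 1.5, 0, 0.6, -0.1, 0, 0, 0, 2, 0, 0.75, -0.1, 0, 0, 0, 2.5, 0, 0.9, -0.15, 0, 0, 0, 3, 0, 1, -0.2, 0, 0, 0, 3.4, 0, 1, -0.2, 0, 0, 0, 3.4, 0]}}

```text
clock: 5.75
position: [0.5435, 0.0941, 0.0246]
ee_rot: [-3.141, 0.0, -0.198]
force: [0.3, 1.2, 0.0]
width: 0.996
```

```bash
python3 - <<'E'
from h import *
go(-.018,.010,.026,.0)
im=camera("wrist");cv2.imwrite("pics/w5.png",cv2.resize(im[:,:,::-1],(600,450)))
E
```

```text
t 5.75 jig now [-0.0185  0.0103] 0.0246 yawj 0.002 F [0.3 1.2 0. ] world tgt [0.544 0.094 0.026] | shift [ 0.02  0.01 -0.05] rot [-0.    0.    0.02]
```

View pics/w5.png

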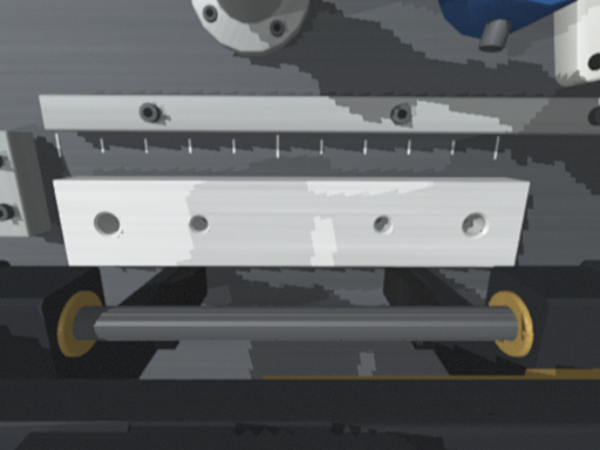

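>>> {"fn": "move_arm", "kwargs": {"moves": [-0.5, 0, 0, 0, 0, 0, 0, -0.5, 0, -1, 0, 0, 0, 1, -0.5, 0, -2, 0, 0, 0, 1, -0.2, 1.6, -2, 0, 0, 0, 1, 0.4, 3.2, -2, 0, 0, 0, 1, 1.1, 4.8, -2, 0, 0, 0, 1, 1.1, 5.4, -2, 0, 0, 0, 1, 1.1, 5.4, -2, 0, 0, 0, 1]}}

```text
clock: 6.47
position: [0.5439, -0.0473, 0.0748]
ee_rot: [3.141, -0.001, -0.201]
force: [-1.0, 0.7, 0.0]
width: 0.493
```

```bash
python3 - <<'E'
from h import *
go(.010,-.125,.025,.0)
im=camera("wrist");cv2.imwrite("pics/w6.png",cv2.resize(im[:,:,::-1],(600,450)))
im=camera("top");cv2.imwrite("pics/t6.png",cv2.resize(im[125:270,140:330,::-1],(760,580),interpolation=cv2.INTER_CUBIC))
print(get_state()["width"])
E
```

```text
t 6.47 jig now [ 0.01   -0.1283] 0.0748 yawj -0.0 F [-1.   0.7  0. ] world tgt [ 0.545 -0.044  0.025] | shift [-0.   -0.13  1.99] rot [ 0.01 -0.01 -0.  ]
0.4036895837901133
```

View pics/w6.png

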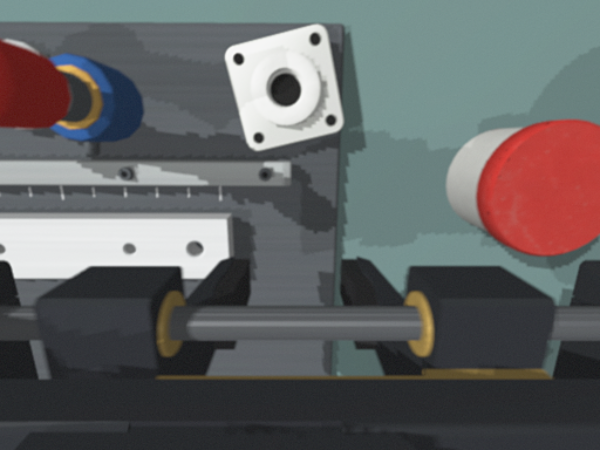

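View pics/t6.png

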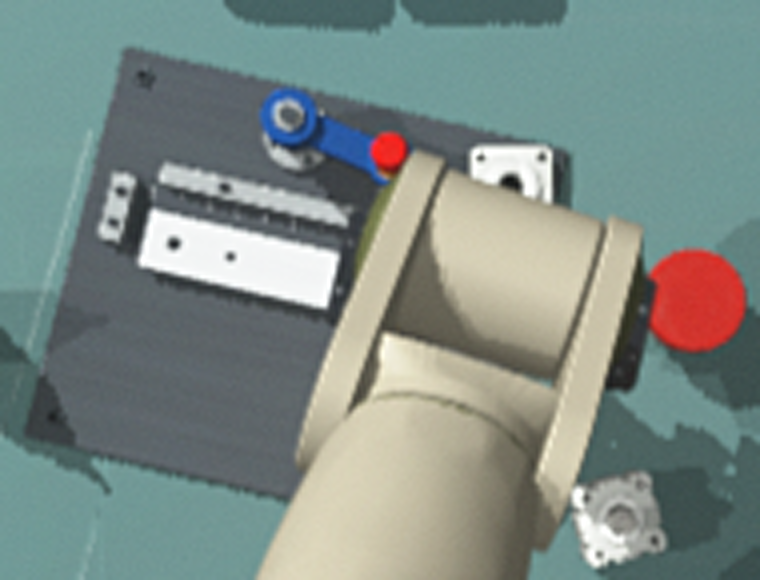

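>>> {"fn": "move_arm", "kwargs": {"moves": [0, 0.1, 0, 0, 0, 0, 1, 0, 0.1, 0, 0, 0, 0, 1, 0, 0.1, 0, 0, 0, 0, 1, 0, 0.1, 0, 0, 0, 0, 1, 0, 0.1, 0.8, 0, 0, 0, 1, 0, 0.1, 1.6, 0, 0, 0, 1, 0, 0.1, 2, 0, 0, 0, 1, 0, 0.1, 2, 0, 0, 0, 1]}}

```text
clock: 7.23
position: [0.5423, -0.0455, 0.0228]
ee_rot: [-3.141, 0.004, -0.198]
force: [-0.6, 0.0, -0.4]
width: 0.004
```

```bash
python3 - <<'E'
from h import *
go(.010,-.0925,.025,.0)
cal=cam("wrist");im=camera("wrist");cv2.imwrite("pics/w7.png",cv2.resize(im[:,:,::-1],(600,450)))
print(get_state()["width"])
E
```

```text
t 7.23 jig now [ 0.0081 -0.1269] 0.0228 yawj 0.003 F [-0.6  0.  -0.4] world tgt [ 0.551 -0.012  0.025] | shift [ 0.08 -1.37 -0.09] rot [-0.    0.04  0.03]
0.0001989079489766857
```

View pics/w7.png

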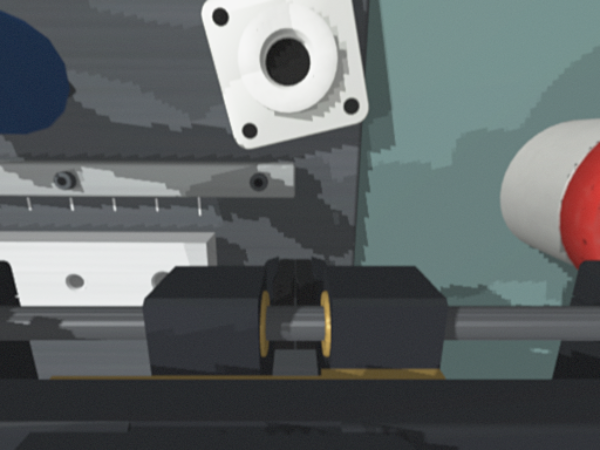

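>>> {"fn": "move_arm", "kwargs": {"moves": [0.1, -0.2, -0.05, 0, 0, 0, 1, 0.1, -0.4, -0.05, 0, 0, 0, 1, 0.1, -0.6, -0.05, 0, 0, 0, 1, 0.1, -0.75, -0.05, 0, 0, 0, 1, 0.1, -0.9, -0.05, 0, 0, 0, 1, 0.1, -1.0, -0.05, 0, 0, 0, 1, 0.1, -1.1, -0.05, 0, 0, 0, 1, 0.1, -1.2, -0.05, 0, 0, 0, 1]}}

```text
clock: 7.95
position: [0.552, -0.0173, 0.0262]
ee_rot: [3.141, -0.001, -0.198]
force: [-0.1, -2.3, 2.4]
width: 0.004
```

```bash
python3 - <<'E'
from h import *
go(.010,-.0925,.025,.0)
im=camera("wrist");cv2.imwrite("pics/w8.png",cv2.resize(im[:,:,::-1],(600,450)))
im=camera("top");cv2.imwrite("pics/t8.png",cv2.resize(im[125:270,140:330,::-1],(760,580),interpolation=cv2.INTER_CUBIC))
E
```

```text
t 7.95 jig now [ 0.012  -0.0973] 0.0262 yawj 0.002 F [-0.1 -2.3  2.4] world tgt [ 0.551 -0.012  0.025] | shift [-0.08 -0.19  0.05] rot [ 0.   -0.01  0.02]
```

View pics/w8.png

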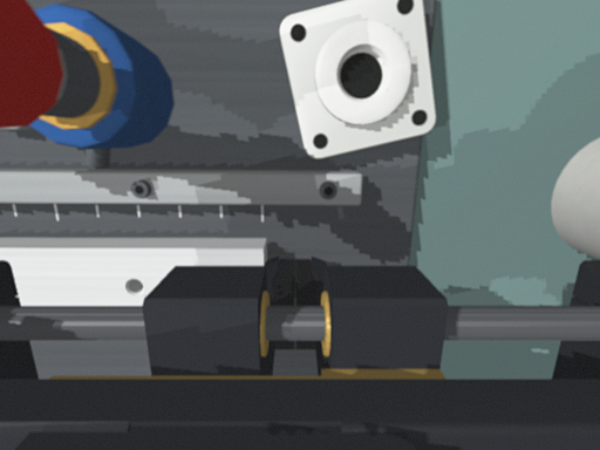

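View pics/t8.png

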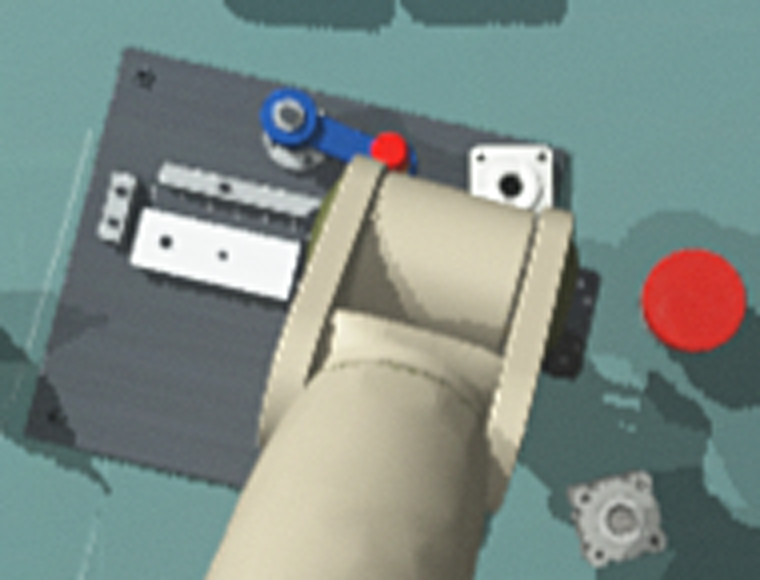

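Bar moves; the end is near the stop. Push on in small steps, watching the force.

>>> {"fn": "move_arm", "kwargs": {"moves": [0, -0.1, 0.04, 0, 0, 0, 1, 0, -0.2, 0.04, 0, 0, 0, 1, 0, -0.25, 0.04, 0, 0, 0, 1]}}

```text
clock: 8.3
position: [0.5531, -0.011, 0.025]
ee_rot: [3.142, -0.0, -0.198]
force: [-0.9, -2.0, 1.5]
width: 0.009
```

```bash
python3 - <<'E'
from h import *
go(.010,-.0885,.025,.0)
E
```

```text
t 8.3 jig now [ 0.0118 -0.0908] 0.025 yawj 0.002 F [-0.9 -2.   1.5] world tgt [ 0.552 -0.008  0.025] | shift [-0.07 -0.09 -0.  ] rot [ 0.   -0.    0.02]
```

>>> {"fn": "move_arm", "kwargs": {"moves": [0, -0.1, 0, 0, 0, 0, 1, 0, -0.15, 0, 0, 0, 0, 1]}}

```text
clock: 8.47
position: [0.5538, -0.0072, 0.025]
ee_rot: [-3.142, -0.0, -0.198]
force: [-0.2, -2.3, 1.1]
width: 0.006
```

```bash
python3 - <<'E'
from h import *
go(.010,-.0885,.025,.0)
im=camera("top");cv2.imwrite("pics/t9.png",cv2.resize(im[125:270,140:330,::-1],(760,580),interpolation=cv2.INTER_CUBIC))
E
```

```text
t 8.47 jig now [ 0.0117 -0.087 ] 0.025 yawj 0.002 F [-0.2 -2.3  1.1] world tgt [ 0.552 -0.008  0.025] | shift [-0.07  0.06 -0.  ] rot [-0.   -0.    0.02]
```

View pics/t9.png

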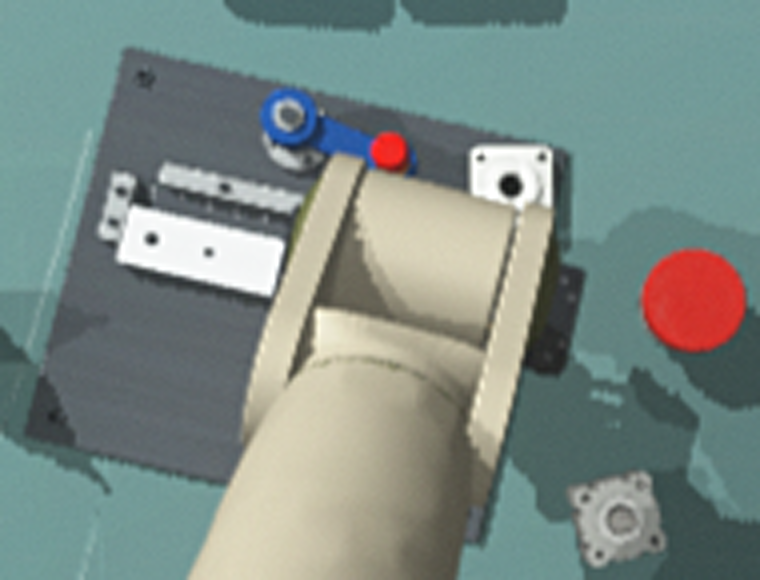

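>>> {"fn": "move_arm", "kwargs": {"moves": [0, -0.08, 0, 0, 0, 0, 1, 0, -0.12, 0, 0, 0, 0, 1]}}

```text
clock: 8.68
position: [0.5541, -0.0058, 0.025]
ee_rot: [3.139, 0.0, -0.197]
force: [-4.8, -17.5, 3.7]
width: 0.002
```

```bash
python3 - <<'E'
from h import *
go(.010,-.0885,.025,.0)
im=camera("wrist");cv2.imwrite("pics/w10.png",cv2.resize(im[:,:,::-1],(600,450)))
E
```

```text
t 8.68 jig now [ 0.0118 -0.0856] 0.025 yawj 0.003 F [ -4.8 -17.5   3.7] world tgt [ 0.552 -0.008  0.025] | shift [-0.07  0.12  0.  ] rot [0.03 0.   0.03]
```

View pics/w10.png

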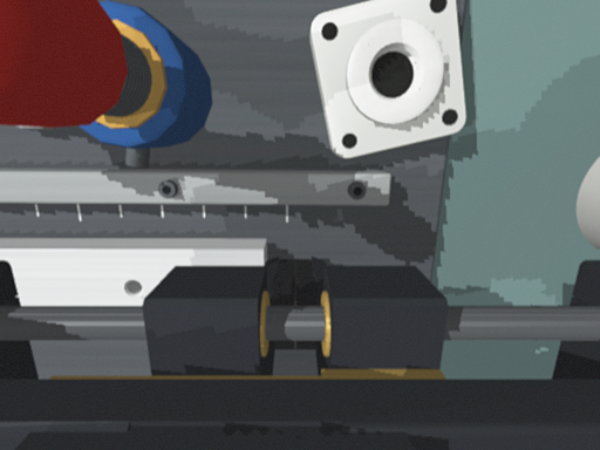

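>>> {"fn": "move_arm", "kwargs": {"moves": [0, 0.5, 0, 0, 0, 0, 1, 0, 0.5, -1.2, 0, 0, 0, 1, -0.4, 0.3, -2, 0, 0, 0, 0, -1.2, -1, -2, 0, 0, 0, 0, -1.8, -2.4, -2, 0, 0, 0, 0, -1.8, -3.8, -2, 0, 0, 0, 0, -1.8, -4.3, -2, 0, 0, 0, 0, -1.8, -4.3, -2, 0, 0, 0, 0]}}

```text
clock: 9.4
position: [0.5314, 0.1119, 0.0748]
ee_rot: [-3.141, 0.0, -0.195]
force: [-0.3, -0.7, 0.4]
width: 0.435
```

>>> {"fn": "move_arm", "kwargs": {"moves": [0, 0, 0, 0, 0, 0, 0, 0, 0, 0, 0, 0, 0, 0, 0, 0, 0.4, 0, 0, 0, 0, 0, 0, 1.2, 0, 0, 0, 0, 0, 0, 1.9, 0, 0, 0, 0, 0, 0, 1.95, 0, 0, 0, 0, 0, 0, 1.95, 0, 0, 0, 0]}}

```text
clock: 9.98
position: [0.5309, 0.1089, 0.0253]
ee_rot: [3.141, 0.002, -0.199]
force: [0.2, 0.7, 0.1]
width: 0.967
```

```bash
python3 - <<'E'
from h import *
go(.003,.022,.025,.0);print(get_state()["width"])
im=camera("wrist");cv2.imwrite("pics/w11.png",cv2.resize(im[:,:,::-1],(600,450)))
E
```

```text
t 9.98 jig now [-0.0338  0.0222] 0.0253 yawj 0.001 F [0.2 0.7 0.1] world tgt [0.567 0.101 0.025] | shift [1.47 0.01 0.01] rot [0.01 0.03 0.01]
0.9673551668893277
```

View pics/w11.png

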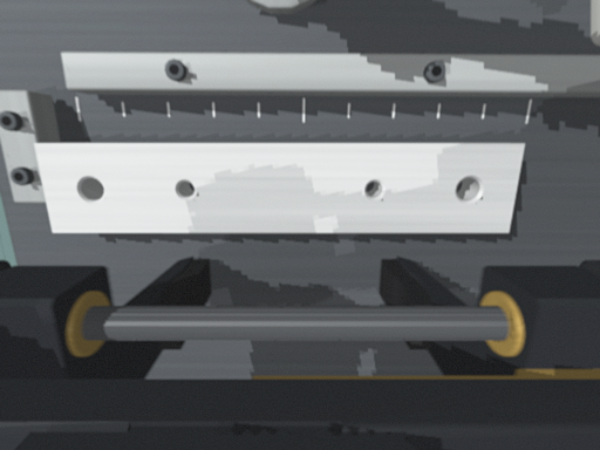

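>>> {"fn": "move_arm", "kwargs": {"moves": [0.25, 0, 0, 0, 0, 0, 0, 0.5, 0, 0, 0, 0, 0, 0, 0.7, 0, 0, 0, 0, 0, 0, 0.85, -0.02, 0, 0, 0, 0, 0, 1.0, -0.04, 0, 0, 0, 0, 0, 1.15, -0.06, 0, 0, 0, 0, 0, 1.3, -0.08, 0, 0, 0, 0, 0, 1.4, -0.1, 0, 0, 0, 0, 0]}}

```text
clock: 10.7
position: [0.5661, 0.1053, 0.026]
ee_rot: [3.141, 0.001, -0.199]
force: [-14.3, -1.2, 5.5]
width: 1.001
```

```bash
python3 - <<'E'
from h import *
go(.003,.025,.025,.0);print(get_state()["width"])
im=camera("wrist");cv2.imwrite("pics/w12.png",cv2.resize(im[:,:,::-1],(600,450)))
E
```

```text
t 10.7 jig now [0.0015 0.0257] 0.026 yawj 0.002 F [-14.3  -1.2   5.5] world tgt [0.568 0.104 0.025] | shift [0.06 0.03 0.04] rot [0.   0.02 0.02]
1.0008943470092582
```

View pics/w12.png

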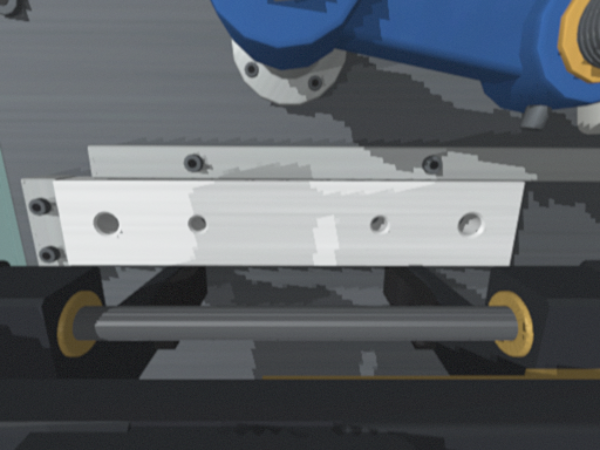

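>>> {"fn": "move_arm", "kwargs": {"moves": [0.08, 0, 0, 0, 0, 0, 0, 0.08, 0, 0, 0, 0, 0, 0]}}

```text
clock: 10.92
position: [0.5663, 0.1053, 0.0259]
ee_rot: [3.141, 0.006, -0.199]
force: [-13.0, 0.7, 7.8]
width: 1.002
```

```bash
python3 - <<'E'
from h import *
go(.003,.025,.025,.0);print(get_state()["moment"].round(2))
im=camera("wrist");cv2.imwrite("pics/w13.png",cv2.resize(im[110:235,10:470,::-1],(800,218),interpolation=cv2.INTER_CUBIC))
E
```

```text
t 10.92 jig now [0.0016 0.0258] 0.0259 yawj 0.001 F [-13.    0.7   7.8] world tgt [0.568 0.104 0.025] | shift [0.06 0.03 0.04] rot [0.01 0.07 0.01]
[-0.3   2.16 -0.72]
```

View pics/w13.png

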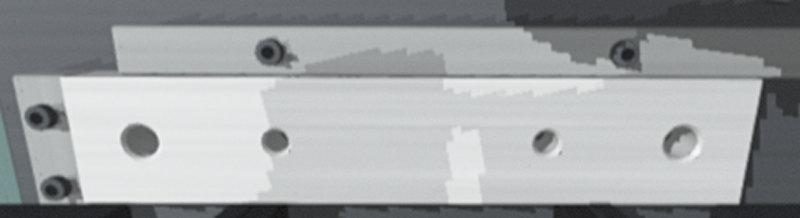

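>>> {"fn": "move_arm", "kwargs": {"moves": [-0.5, 0, 0, 0, 0, 0, 0, -0.7, 0, -1, 0, 0, 0, 0.4, -0.7, 0, -2.6, 0, 0, 0, 0.4, -0.7, 0, -4.2, 0, 0, 0, 0.4, -0.7, 0, -5.8, 0, 0, 0, 0.4, -0.7, 0, -6.4, 0, 0, 0, 0.4, -0.7, 0, -6.4, 0, 0, 0, 0.4]}}

```text
clock: 11.55
position: [0.5531, 0.1086, 0.1908]
ee_rot: [-3.14, -0.009, -0.198]
force: [-0.9, 0.3, -0.4]
width: 0.604
```

```bash
python3 - <<'E'
from h import *
go(.0878,-.046,.19,1.334)
cal=cam("wrist");im=camera("wrist")
g=im[:,:,::-1].copy()
for d in spot_in("wrist","punch_cap")[:2]: print(d["conf"],tj(d["location"][:2]),d["location"])
for P in [[.05,.11,.024],[.05,-.13,.024],[.031,.125,.024],[.04,.125,.024]]:
    u=proj("wrist",np.r_[tw(P[:2]),P[2]],cal)[0];cv2.circle(g,tuple(int(v) for v in u),2,(0,0,255),1)
cv2.imwrite("pics/w14.png",cv2.resize(g,(800,600)))
E
```

```text
t 11.55 jig now [-0.0119  0.0263] 0.1908 yawj 0.002 F [-0.9  0.3 -0.4] world tgt [0.636 0.018 0.19 ] | shift [3.98 2.9  0.06] rot [  0.05  -0.11 -15.26]
0.7 [ 0.09036383 -0.03951909] [0.6403, 0.0237, 0.1243]
```

View pics/w14.png

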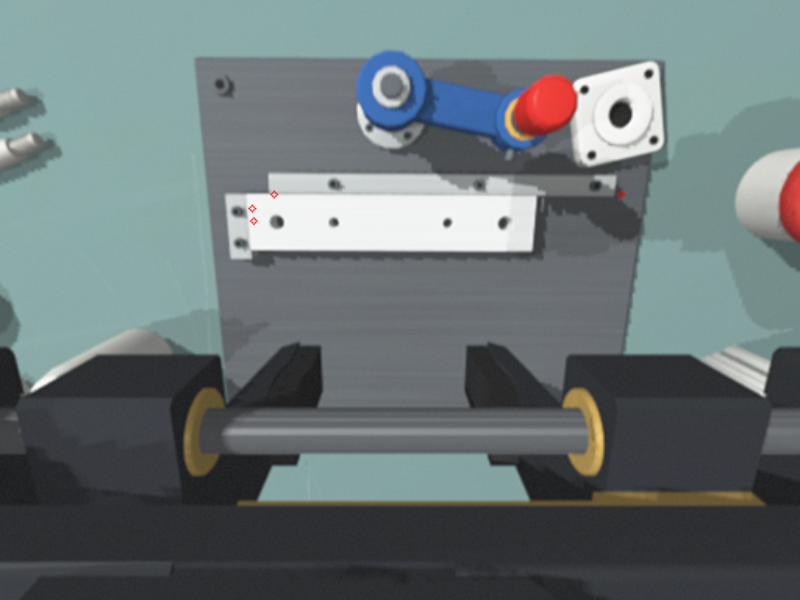

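>>> {"fn": "move_arm", "kwargs": {"moves": [0.8, 0.6, 0, 0, 0, -1.4, 0.4, 1.6, 1.2, 0, 0, 0, -2.8, 0.4, 2.4, 1.8, 0, 0, 0, -4.2, 0.4, 3.2, 2.4, 0, 0, 0, -5.6, 0.4, 4, 2.9, 0, 0, 0, -7, 0.4, 4, 2.9, 0, 0, 0, -8.4, 0.4, 4, 2.9, 0, 0, 0, -9.8, 0.4, 4, 2.9, 0, 0, 0, -11.2, 0.4]}}

```text
clock: 12.32
position: [0.6345, 0.0173, 0.1834]
ee_rot: [-3.139, 0.002, 0.785]
force: [-0.3, 0.3, 0.0]
width: 0.6
```

```bash
python3 - <<'E'
from h import *
go(.0878,-.046,.19,1.334)
E
```

```text
t 12.32 jig now [ 0.086 -0.047] 0.1834 yawj 0.985 F [-0.3  0.3  0. ] world tgt [0.636 0.018 0.19 ] | shift [ 0.07  0.04 -0.26] rot [-0.04  0.02 -4.  ]
```

>>> {"fn": "move_arm", "kwargs": {"moves": [0, 0, -0.2, 0, 0, -1.4, 0.4, 0, 0, -0.2, 0, 0, -2.8, 0.4, 0, 0, -0.2, 0, 0, -4, 0.4, 0, 0, -0.2, 0, 0, -4, 0.4]}}

```text
clock: 12.65
position: [0.6344, 0.0177, 0.1889]
ee_rot: [-3.139, 0.001, 1.132]
force: [-0.3, -0.3, 0.0]
width: 0.602
```

```bash
python3 - <<'E'
from h import *
go(.0878,-.046,.114,1.334)
cal=cam("wrist");im=camera("wrist");g=im[:,:,::-1]
cv2.imwrite("pics/w15.png",cv2.resize(g,(600,450)))
hs=cv2.cvtColor(im,cv2.COLOR_RGB2HSV);m=((hs[:,:,0]<6)|(hs[:,:,0]>174))&(hs[:,:,1]>180)&(hs[:,:,2]>60)
n,l,st,c=cv2.connectedComponentsWithStats(m.astype(np.uint8))
for i in range(1,n):
    if st[i,4]>200: print(st[i],c[i],tj(ray("wrist",[c[i]],.12,cal)[0,:2]))
im=camera("side");cv2.imwrite("pics/s15.png",cv2.resize(im[150:350,100:360,::-1],(780,600)))
E
```

```text
t 12.65 jig now [ 0.0858 -0.0466] 0.1889 yawj 1.332 F [-0.3 -0.3  0. ] world tgt [0.636 0.018 0.114] | shift [0.05 0.08 3.  ] rot [-0.03  0.01 -0.02]
[243 182  29  33 728] [257.28983516 198.37225275] [ 0.09143519 -0.04187143]
```

View pics/w15.png

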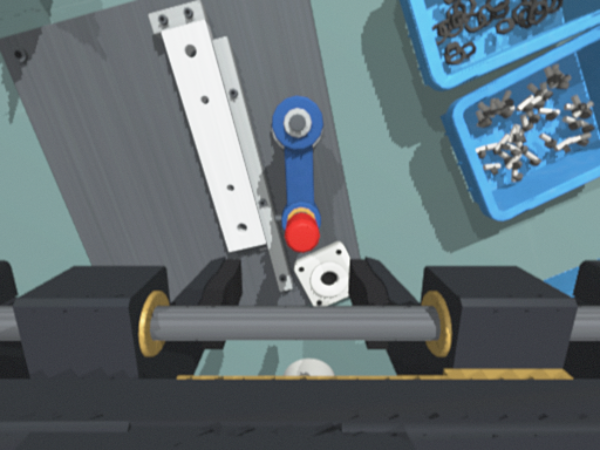

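View pics/s15.png

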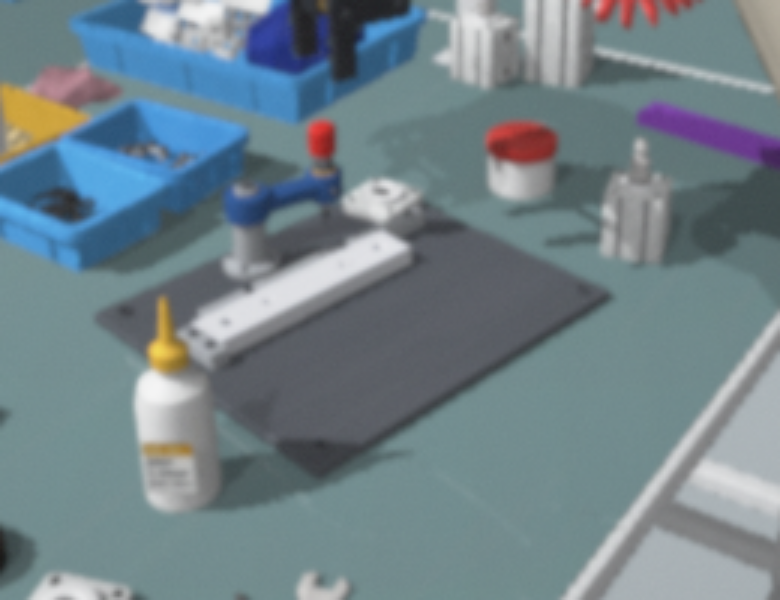

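>>> {"fn": "move_arm", "kwargs": {"moves": [0, 0.1, 0.8, 0, 0, 0, 0.4, 0, 0.1, 1.6, 0, 0, 0, 0.4, 0, 0.1, 2.4, 0, 0, 0, 0.4, 0, 0.1, 2.9, 0, 0, 0, 0.4, 0, 0.1, 3, 0, 0, 0, 0.4, 0, 0.1, 3, 0, 0, 0, 0.4]}}

```text
clock: 13.25
position: [0.6366, 0.0166, 0.1151]
ee_rot: [-3.14, 0.001, 1.126]
force: [0.1, 0.5, 1.3]
width: 0.598
```

```bash
cat >> h.py <<'E'
def arc(th,off,n,th0,z=.114):
    # rows: hand centre offset 'off' ahead along decreasing-theta tangent; from th0 to th
    s=get_state();p=s["position"];M=R.from_euler('xyz',s["ee_rot"])
    print("t",round(s["clock"],2),tj(p[:2]).round(4),p[2].round(4),round(s["ee_rot"][2]-TH,3),"F",s["force"].round(1))
    for t in np.linspace(th0,th,n+1)[1:]:
        P=np.array([.105,.025])+.074*np.array([-np.cos(t),-np.sin(t)])+off*np.array([-np.sin(t),np.cos(t)])
        d=M.inv().apply(np.r_[tw(P),z]-p)/.025; r=np.degrees((M.inv()*R.from_euler('xyz',[np.pi,0,t+TH])).as_rotvec())/5
        print(round(t,3),d.round(2),r.round(2))
E
python3 - <<'E'
from h import *
arc(.85,.012,8,1.34)
im=camera("wrist");g=im[:,:,::-1]
cv2.imwrite("pics/w16.png",cv2.resize(g,(600,450)))
E
```

```text
t 13.25 [ 0.0882 -0.0472] 0.1151 1.326 F [0.1 0.5 1.3]
1.279 [ 0.03 -0.67  0.04] [-0.02  0.01  0.55]
1.218 [ 0.08 -0.85  0.05] [-0.02  0.01  1.25]
1.156 [ 0.13 -1.02  0.05] [-0.02  0.01  1.95]
1.095 [ 0.2  -1.19  0.05] [-0.02  0.01  2.65]
1.034 [ 0.27 -1.36  0.05] [-0.02  0.01  3.35]
0.972 [ 0.36 -1.52  0.05] [-0.02  0.01  4.06]
0.911 [ 0.45 -1.68  0.05] [-0.02  0.01  4.76]
0.85 [ 0.56 -1.83  0.05] [-0.02  0.01  5.46]
```

View pics/w16.png

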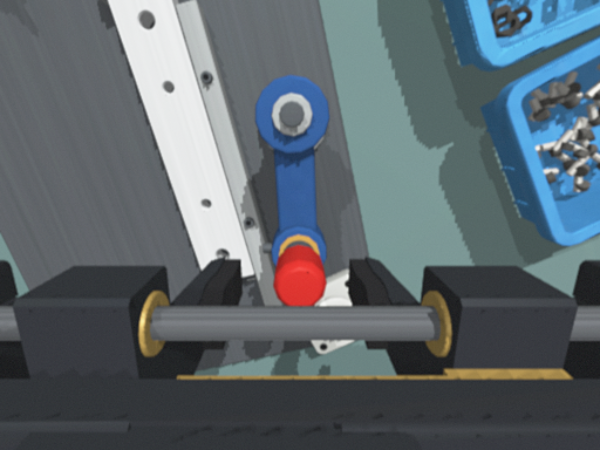

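>>> {"fn": "move_arm", "kwargs": {"moves": [0.03, -0.4, 0.04, 0, 0, 0.3, 0.4, 0.05, -0.7, 0.04, 0, 0, 0.8, 0.4, 0.1, -0.9, 0.04, 0, 0, 1.5, 0.4, 0.15, -1.1, 0.04, 0, 0, 2.3, 0.4, 0.25, -1.3, 0.04, 0, 0, 3.2, 0.4, 0.36, -1.52, 0.04, 0, 0, 4.05, 0.4, 0.45, -1.68, 0.04, 0, 0, 4.75, 0.4, 0.56, -1.83, 0.04, 0, 0, 5.45, 0.4]}}

```text
clock: 13.97
position: [0.6022, 0.0487, 0.1166]
ee_rot: [3.14, -0.002, 0.648]
force: [0.0, -1.7, 0.1]
width: 0.6
```

```bash
python3 - <<'E'
from h import *
arc(.4,.013,8,.85)
im=camera("wrist");g=im[:,:,::-1]
cv2.imwrite("pics/w17.png",cv2.resize(g,(600,450)))
E
```

```text
t 13.97 [ 0.048  -0.0226] 0.1166 0.849 F [ 0.  -1.7  0.1]
0.794 [ 0.01 -0.23  0.1 ] [ 0.02 -0.02  0.63]
0.738 [ 0.05 -0.4   0.1 ] [ 0.02 -0.02  1.27]
0.681 [ 0.1  -0.56  0.1 ] [ 0.02 -0.02  1.92]
0.625 [ 0.16 -0.71  0.1 ] [ 0.02 -0.02  2.56]
0.569 [ 0.23 -0.87  0.1 ] [ 0.02 -0.02  3.21]
0.512 [ 0.31 -1.02  0.1 ] [ 0.02 -0.02  3.85]
0.456 [ 0.4  -1.16  0.1 ] [ 0.02 -0.02  4.5 ]
0.4 [ 0.49 -1.3   0.1 ] [ 0.02 -0.02  5.14]
```

View pics/w17.png

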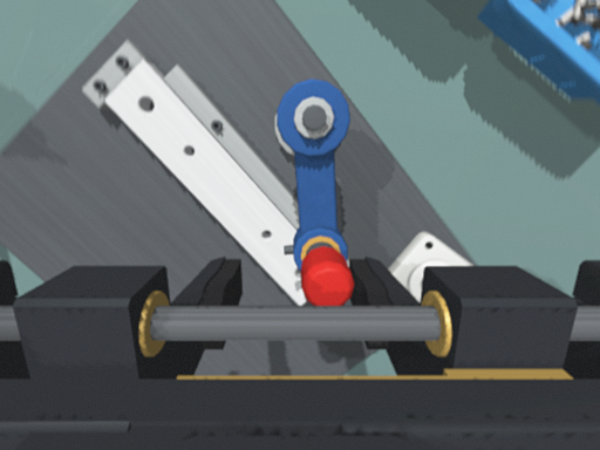

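Right finger pushes the cap and the arm follows. Continue.

>>> {"fn": "move_arm", "kwargs": {"moves": [0.01, -0.23, 0.08, 0, 0, 0.6, 0.4, 0.05, -0.4, 0.08, 0, 0, 1.25, 0.4, 0.1, -0.56, 0.08, 0, 0, 1.9, 0.4, 0.16, -0.71, 0.08, 0, 0, 2.55, 0.4, 0.23, -0.87, 0.08, 0, 0, 3.2, 0.4, 0.31, -1.02, 0.08, 0, 0, 3.85, 0.4, 0.4, -1.16, 0.08, 0, 0, 4.5, 0.4, 0.49, -1.3, 0.08, 0, 0, 5.15, 0.4]}}

```text
clock: 14.68
position: [0.5922, 0.0819, 0.1142]
ee_rot: [3.141, -0.001, 0.201]
force: [0.0, -1.7, -0.4]
width: 0.604
```

```bash
python3 - <<'E'
from h import *
arc(.0,.013,8,.4)
E
```

```text
t 14.68 [0.0316 0.0079] 0.1142 0.401 F [ 0.  -1.7 -0.4]
0.35 [ 0.04 -0.15  0.01] [ 0.01 -0.02  0.59]
0.3 [ 0.08 -0.3   0.01] [ 0.01 -0.02  1.16]
0.25 [ 0.12 -0.44  0.01] [ 0.01 -0.02  1.73]
0.2 [ 0.17 -0.58  0.01] [ 0.01 -0.02  2.3 ]
0.15 [ 0.23 -0.72  0.01] [ 0.01 -0.02  2.88]
0.1 [ 0.3  -0.86  0.01] [ 0.01 -0.02  3.45]
0.05 [ 0.37 -0.99  0.01] [ 0.01 -0.02  4.02]
0.0 [ 0.45 -1.12  0.01] [ 0.   -0.02  4.6 ]
```

>>> {"fn": "move_arm", "kwargs": {"moves": [0.04, -0.15, 0, 0, 0, 0.6, 0.4, 0.08, -0.3, 0, 0, 0, 1.15, 0.4, 0.12, -0.44, 0, 0, 0, 1.75, 0.4, 0.17, -0.58, 0, 0, 0, 2.3, 0.4, 0.23, -0.72, 0, 0, 0, 2.9, 0.4, 0.3, -0.86, 0, 0, 0, 3.45, 0.4, 0.37, -0.97, 0, 0, 0, 4, 0.4, 0.45, -1.06, 0, 0, 0, 4.6, 0.4]}}

```text
clock: 15.35
position: [0.5977, 0.1102, 0.1142]
ee_rot: [-3.142, -0.001, -0.2]
force: [-1.3, -1.6, 0.3]
width: 0.597
```

```bash
python3 - <<'E'
from h import *
arc(.0,.015,1,.0)
im=camera("wrist");g=im[:,:,::-1]
cv2.imwrite("pics/w18.png",cv2.resize(g,(600,450)))
E
```

```text
t 15.35 [0.0314 0.0368] 0.1142 0.0 F [-1.3 -1.6  0.3]
0.0 [-0.02 -0.13  0.01] [-0.   -0.01  0.  ]
```

View pics/w18.png

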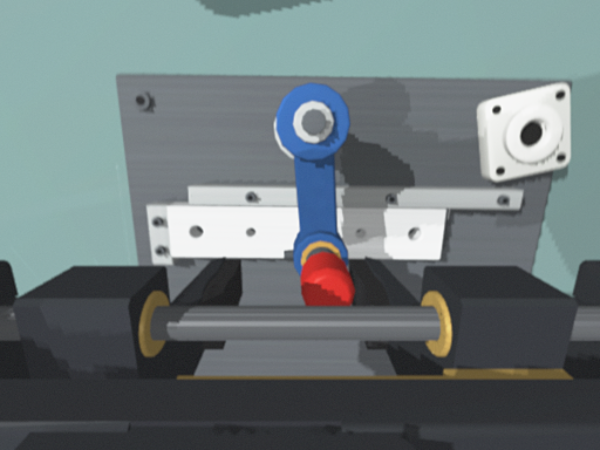

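Push to the stop in small steps until force rises.

>>> {"fn": "move_arm", "kwargs": {"moves": [0, -0.06, 0, 0, 0, 0, 0.4, 0, -0.12, 0, 0, 0, 0, 0.4, 0, -0.18, 0, 0, 0, 0, 0.4]}}

```text
clock: 15.65
position: [0.5984, 0.1146, 0.1136]
ee_rot: [3.142, -0.001, -0.197]
force: [-0.8, -1.4, 0.6]
width: 0.603
```

```bash
python3 - <<'E'
from h import *
arc(.0,.015,1,.0)
E
```

```text
t 15.65 [0.0312 0.0412] 0.1136 0.003 F [-0.8 -1.4  0.6]
0.0 [-0.01  0.05 -0.02] [ 0.   -0.01  0.04]
```

>>> {"fn": "move_arm", "kwargs": {"moves": [0, -0.06, 0, 0, 0, 0, 0.4, 0, -0.12, 0, 0, 0, 0, 0.4]}}

```text
clock: 15.82
position: [0.5988, 0.1169, 0.1133]
ee_rot: [3.14, 0.0, -0.197]
force: [-2.5, -11.5, 0.2]
width: 0.601
```

```bash
python3 - <<'E'
from h import *
arc(.0,.015,1,.0)
im=camera("wrist");g=im[:,:,::-1]
cv2.imwrite("pics/w19.png",cv2.resize(g,(600,450)))
E
```

```text
t 15.82 [0.0311 0.0436] 0.1133 0.003 F [ -2.5 -11.5   0.2]
0.0 [-0.    0.14 -0.03] [0.02 0.   0.03]
```

View pics/w19.png

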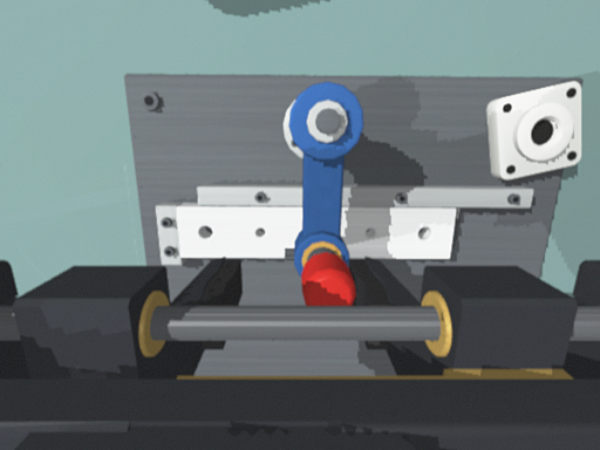

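>>> {"fn": "move_arm", "kwargs": {"moves": [0, 0.5, 0, 0, 0, 0, 0.4, 0, 0.55, -0.8, 0, 0, 0, 0.4, 0, 0.6, -2, 0, 0, 0, 0.4, 0, 0.6, -3, 0, 0, 0, 1, 0, 0.6, -3, 0, 0, 0, 1]}}

```text
clock: 16.28
position: [0.5977, 0.1024, 0.1935]
ee_rot: [-3.14, -0.009, -0.198]
force: [0.4, 0.5, 1.2]
width: 0.47
```

```bash
python3 - <<'E'
from h import *
go(.031,.027,.15,0)
cal=cam("wrist");im=camera("wrist");g=im[:,:,::-1]
cv2.imwrite("pics/w20.png",cv2.resize(g,(600,450)))
for n in ("wrist","top","side"):
    if n!="wrist": im=camera(n);cal=cam(n)
    hs=cv2.cvtColor(im,cv2.COLOR_RGB2HSV);m=((hs[:,:,0]<6)|(hs[:,:,0]>174))&(hs[:,:,1]>180)&(hs[:,:,2]>60)
    k,l,st,c=cv2.connectedComponentsWithStats(m.astype(np.uint8))
    for i in range(1,k):
        if st[i,4]>25: print(n,st[i],c[i],tj(ray(n,[c[i]],.12,cal)[0,:2]))
cv2.imwrite("pics/t20.png",cv2.resize(camera("top")[125:270,140:330,::-1],(760,580),interpolation=cv2.INTER_CUBIC))
E
```

```text
t 16.28 jig now [0.0329 0.0291] 0.1935 yawj 0.002 F [0.4 0.5 1.2] world tgt [0.595 0.101 0.15 ] | shift [-0.09  0.09  1.74] rot [-0.02 -0.1   0.02]
wrist [491 142  21  54 340] [499.98235294 164.35      ] [ 0.06580165 -0.16232957]
wrist [239 188  27  32 677] [252.37518464 203.41358936] [0.03364529 0.02901482]
top [ 409   71  103  174 6656] [463.01502404 169.95057091] [ 0.2016161  -0.60490263]
top [301 188  25  25 485] [312.99587629 199.82268041] [ 0.0422948  -0.25081299]
top [504 250   8  14  50] [507.66 256.64] [ 0.01277836 -0.75189395]
side [197 208   7  11  67] [199.92537313 212.86567164] [0.0181433  0.04039265]
```

View pics/w20.png

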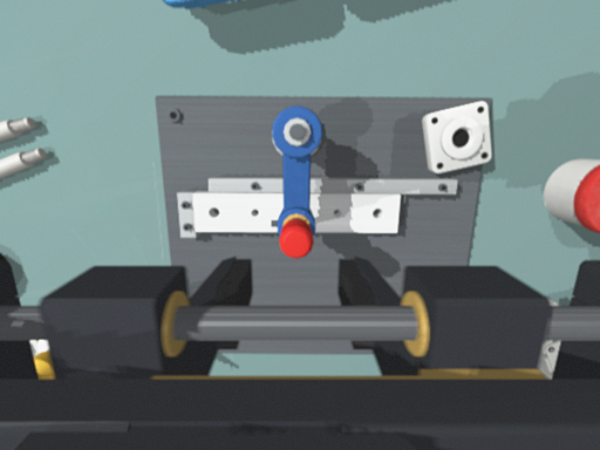

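View pics/t20.png

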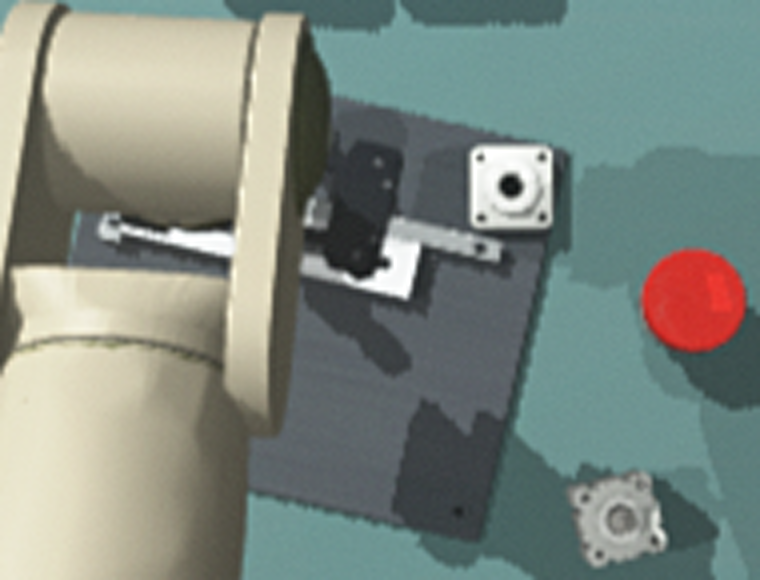

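>>> {"fn": "move_arm", "kwargs": {"moves": [-0.05, 0.03, 0.3, 0, 0, 0, 1, -0.05, 0.03, 0.6, 0, 0, 0, 1, -0.05, 0.03, 0.9, 0, 0, 0, 1, -0.05, 0.03, 1.3, 0, 0, 0, 1, -0.05, 0.03, 1.6, 0, 0, 0, 1, -0.05, 0.03, 1.75, 0, 0, 0, 1, -0.05, 0.03, 1.75, 0, 0, 0, 1]}}

```text
clock: 17.07
position: [0.5941, 0.1024, 0.1432]
ee_rot: [3.141, 0.002, -0.198]
force: [0.7, 0.8, 0.1]
width: 0.001
```

```bash
python3 - <<'E'
from h import *
go(.0315,.0275,.125,0);print(get_state()["width"])
im=camera("wrist");g=im[:,:,::-1]
cv2.imwrite("pics/w21.png",cv2.resize(g,(600,450)))
E
```

```text
t 17.07 jig now [0.0294 0.0284] 0.1432 yawj 0.002 F [0.7 0.8 0.1] world tgt [0.596 0.101 0.125] | shift [0.08 0.04 0.73] rot [0.   0.02 0.02]
0.0014741981949328879
```

View pics/w21.png

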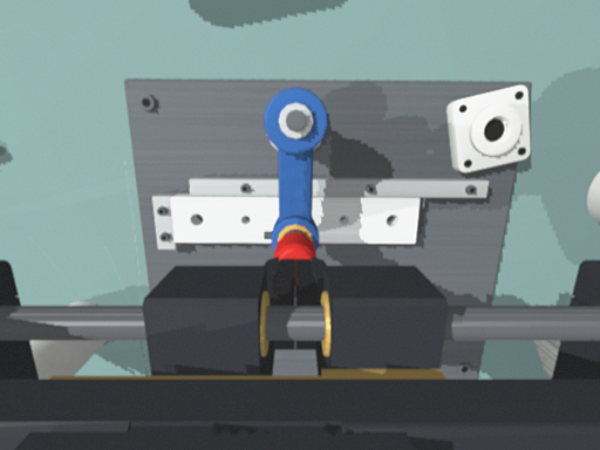

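>>> {"fn": "move_arm", "kwargs": {"moves": [0.08, 0, 0.1, 0, 0, 0, 1, 0.08, 0, 0.25, 0, 0, 0, 1, 0.08, 0, 0.35, 0, 0, 0, 1, 0.08, 0, 0.45, 0, 0, 0, 1, 0.08, 0, 0.55, 0, 0, 0, 1, 0.08, 0, 0.62, 0, 0, 0, 1]}}

```text
clock: 17.62
position: [0.5967, 0.102, 0.1293]
ee_rot: [-3.141, -0.001, -0.198]
force: [-1.6, -0.1, 6.6]
width: 0.01
```

>>> {"fn": "move_arm", "kwargs": {"moves": [0, 0, 0.06, 0, 0, 0, 1]}}

```text
clock: 17.7
position: [0.5968, 0.102, 0.1281]
ee_rot: [-3.141, -0.001, -0.198]
force: [-2.3, -0.2, 7.9]
width: 0.008
```

>>> {"fn": "move_arm", "kwargs": {"moves": [0, 0, 0.06, 0, 0, 0, 1, 0, 0, 0.1, 0, 0, 0, 1]}}

```text
clock: 17.87
position: [0.5968, 0.102, 0.1261]
ee_rot: [-3.141, -0.002, -0.198]
force: [-3.5, 0.9, 12.4]
width: 0.004
```

>>> {"fn": "move_arm", "kwargs": {"moves": [0, 0, 0.06, 0, 0, 0, 1]}}

```text
clock: 17.95
position: [0.5968, 0.102, 0.1249]
ee_rot: [-3.141, -0.002, -0.198]
force: [-4.5, -0.9, 12.5]
width: 0.007
```

>>> {"fn": "move_arm", "kwargs": {"moves": [0, 0, 0.06, 0, 0, 0, 1]}}

```text
clock: 18.03
position: [0.5969, 0.102, 0.1237]
ee_rot: [-3.141, -0.002, -0.198]
force: [-5.0, -0.6, 15.3]
width: 0.005
```

>>> {"fn": "move_arm", "kwargs": {"moves": [0, 0, 0.05, 0, 0, 0, 1]}}

```text
clock: 18.12
position: [0.5968, 0.102, 0.1224]
ee_rot: [-3.141, -0.002, -0.198]
force: [-1.9, -0.5, 8.4]
width: 0.006
```

>>> {"fn": "move_arm", "kwargs": {"moves": [0, 0, 0.04, 0, 0, 0, 1]}}

```text
clock: 18.2
position: [0.5968, 0.102, 0.121]
ee_rot: [-3.141, -0.002, -0.198]
force: [-3.0, -1.0, 9.9]
width: 0.002
```

>>> {"fn": "move_arm", "kwargs": {"moves": [0, 0, -0.1, 0, 0, 0, 1, 0, 0, -0.3, 0, 0, 0, 1, 0, 0, -0.6, 0, 0, 0, 1, 0, 0, -1.5, 0, 0, 0, 1, 0, 0, -3, 0, 0, 0, 1, 0, 0, -4.5, 0, 0, 0, 1, 0, 0, -5, 0, 0, 0, 1, 0, 0, -5, 0, 0, 0, 1]}}

```text
clock: 18.87
position: [0.5973, 0.1021, 0.2485]
ee_rot: [-3.14, -0.006, -0.198]
force: [0.0, 0.0, -0.4]
width: 0.009
```

```bash
python3 - <<'E'
from h import *
go(-.15,.0275,.25,0)
im=camera("wrist");g=im[:,:,::-1]
cv2.imwrite("pics/w22.png",cv2.resize(g,(800,600)))
im=camera("side");cv2.imwrite("pics/s22.png",cv2.resize(im[180:310,120:320,::-1],(800,520),interpolation=cv2.INTER_CUBIC))
E
```

```text
t 18.87 jig now [0.0327 0.0288] 0.2485 yawj 0.002 F [ 0.   0.  -0.4] world tgt [0.418 0.137 0.25 ] | shift [-7.31  0.03 -0.1 ] rot [-0.01 -0.07  0.02]
```

View pics/w22.png

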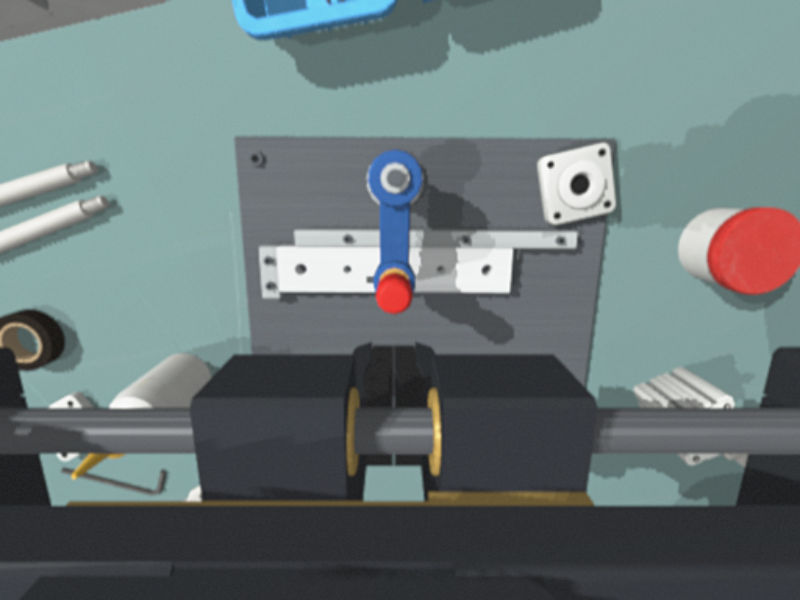

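View pics/s22.png

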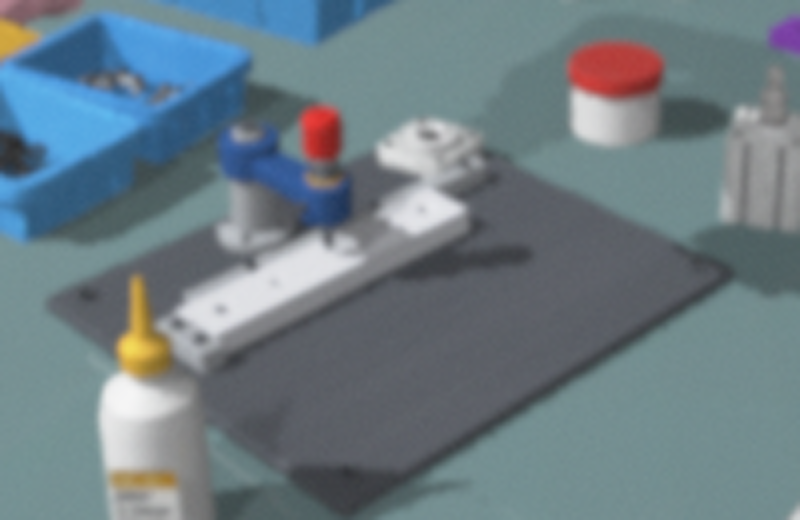

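```bash
python3 - <<'E'
from h import *
im=camera("wrist");g=im[135:205,155:345,::-1]
cv2.imwrite("pics/w23.png",cv2.resize(g,(798,294),interpolation=cv2.INTER_CUBIC))
E
```

```text
(no output)
```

View pics/w23.png

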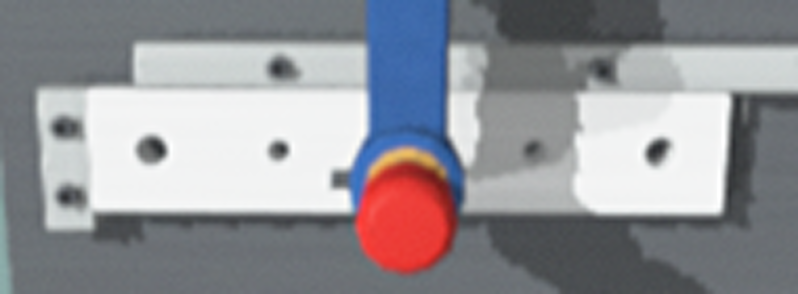

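The bar shows no gap at rail or stop, and the cap is up again over its middle. I'm handing it in.

```bash
python3 - <<'E'
from station import *
print(job_done(),get_state()["clock"])
E
```

```text
the job is handed in; nothing more can be done
the job is handed in; nothing more can be done
```

The middle hole is marked and the job is handed in at about 19 s of robot time. I have no verdict back from the station.

- **Bar:** I squared it with the open fingers, then slid it along to the stop (contact force about 18 N) and against the rail (about 14 N). It was never lifted.
- **Punch:** I swung the blue arm round by its cap until it met its stop (about 11.5 N). Pressing the cap down, the force rose to 15.3 N about 12 mm down and then fell to 8.4 N, which is the snap. I then let it spring back and raised the hand clear.
- **Last checks:** The pictures show the bar with no visible gap at rail or stop, and the cap back up over the bar's middle (column 394 against 395). The four bystanders are all standing where they were.

**Disagreement:** While I swung the arm to its stop, the finger contact put the cap about 4 mm further along y than my jig estimate. The wrist camera put it about 3 mm off. I pressed where the camera saw the cap. I could not read the striker or bar position directly, so the trip and location rest on the force drop and the pictures.

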